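# Angle the straightedge past the bench post into its tray

### The arm

A 6-joint arm with a two-finger parallel gripper is mounted at the origin on the work surface. World frame = base frame: x ahead of the robot, y to its left, z up, the work surface at z = 0. Lengths are in m, angles in rad, forces in N, time in s.
With the tool pointing down it reaches from about 0.25 to 0.775 m from the base axis. Payload 4 kg.
Tool frame: the origin (TCP) lies at the very end of the fingers, on their centre line; the grasp point (between the pads) lies 19 mm behind it; z points along the fingers, y is the line along which they close (so a half turn about z gives the same grasp; the last joint's range is limited). The gripper opens to 94 mm and grips with 3 to 60 N. Pads are 16 mm wide; open, the fingers measure 119 mm over their backs; the gripper's body (75 mm by 177 mm) begins 78 mm behind the grasp point.
Start: joints at [-1.45, 0.087, 1.371, -0, 1.684, -0.103], TCP at [0.122, -0.536, 0.206] pointing down, gripper open.
Joint ranges: [-3.1, 3.1], [-0.76, 2.03], [0.27, 2.55], [-1.08, 4.22], [0.17, 2.65], [-2.57, 2.57]. Speed limits (rad/s): [2.79, 2.79, 3.14, 3.14, 3.14, 3.14].

### API

Orientations are given as [roll, pitch, yaw] about the fixed x, y, z axes, in that order (R = Rz(yaw) Ry(pitch) Rx(roll)).
In Python, from bench import robot, vision gives the robot as it stands.
- The arm moves only by the shell command python3 -m crank 'ROWS'. ROWS is JSON, a list of rows, each a list of 3 entries, a list of its own where there are three numbers: the closure, from 0 (fully open) to 1 (shut), then the shift along the tool's x, y, z in m, then the turn, a rotation vector about the tool's x, y, z in degrees. A call has 1 to 8 rows; each row shifts and turns the commanded pose from where the row before left it, along the tool's axes as they then stand; what a row does not reach is not made up. A row lasts 1/10 s, in which the tool goes at most 50 mm and 8.59 degrees, less where a joint would pass 70% of its speed; a pose out of reach is approached as far as the arm can. A call with a gripper value outside its range is refused whole. The fingers move at their own pace and stop on an object; the grip force is fixed at half the most. Time passes only in rows, so rows that do not move let the fingers close. It gives the time, the measured TCP pose, the force, the opening and the grip force at its end, in the units of the state.
- robot.get_obs(): the state, without advancing time (a new reading comes with each control period).
- vision.snapshot(name): name is "scene" or "side" or "wrist"; returns a dict with "color" (480x640x3 uint8, red, green, blue), "z_map" (480x640 float32, m along the optical axis (not along the pixel's ray), 0 where there is no reading), "fx", "fy", "cx", "cy" (pixels), "R" (3x3) and "t" (3): a world point X has camera coordinates R X + t. Camera axes: x right, y down, z forward; pixel columns grow to the right and rows downward; lengths in m; the calibration is good to about 2 mm. A picture is of the moment at which its call begins.
- robot.close_job(): hands the job in; it is judged then, once.
The state is a dict: "time": time; "joint_positions": joint angles; "qvel": joint speeds; "joint_torque": joint torques, N m; "tool_pos": TCP position; "ee_rot": TCP orientation; "wrist_force": force on the tool from outside, world axes, zero at the start; "wrist_torque": the same for the moment, N m; "width": finger opening in m; "finger_force": force on a finger pad.
Only numpy, scipy, OpenCV 4.12 (cv2) and the standard library are available. Lean on these libraries where they do the work, as an engineer would, in place of code of your own. Each camera call takes 0.05 s, during which the arm holds its last target. There are 200 camera calls.

### The job

Put the loose wooden straightedge away in its open-fronted tray: push one end in behind the steel post that stands in the tray's mouth, then push the other end round, until the straightedge lies flush along the tray's back wall. Use the fingertips and keep it flat on the bench the whole time, never picked up or tipped, and leave the jar, ring box, loupe and mineral where they stand.

Things in the scene. Friction and masses are not known exactly. Their poses are not given: they have to be found in the camera images.
- strip: Loose straightedge: a pale wooden bar 240 mm long (its own y axis), 28 mm wide (x), 22 mm high (z), 0.10 to 0.17 kg, uniform, both ends alike, lying flat on the bench. Origin at the centre of its underside. It slides and turns freely on the bench (friction coefficient 0.45 to 0.75, hidden) with no stiffness of its own.
- bay: Fixed three-sided brown wood tray, flat black lining, mouth towards the robot. Origin: bench level, middle of the back wall's inner face; x points away from the mouth into the back wall, y along that wall (left from the robot). Side walls' inner faces at y = +134 and -134 mm, from x = -60 mm to 0; walls 12 mm thick, 22 mm high. Straightedge put away: centre near x = -14 mm, y = 0, its y along the tray's, either way round.
- post: Fixed upright steel post, 20 mm in diameter, 45 mm high, in the tray's mouth; origin at the centre of its foot, 64 mm in front of the back wall's inner face and 74 to 88 mm left or right of the tray's middle (side varies). The opening beside it is shorter than the straightedge; behind it 54 mm are free. On the other side there is only a flush empty socket, no obstacle.
- jar: Bystander: small glass jar with a steel lid, 44 mm across, 55 mm high; origin under its centre.
- ringbox: Bystander: black and grey ring box, 56 x 56 mm, 42 mm high; origin under its centre.
- loupe: Bystander: black eyepiece loupe, 38 mm across, 42 mm high; origin under its centre.
- mineral: Bystander: rough dark crystal cluster on a grey stone base, 60 x 50 mm, about 38 mm high; origin under its centre.
Not all that is in view belongs to the job. Several things look just like the strip: the one meant starts farthest to the robot's right.

How it is judged:
At the end, for the whole second after the job is handed in: The straightedge lies flat on the bench inside the tray, behind the post, along the back wall: its centre line within 20 mm of the back wall (a gap of at most 6 mm), parallel to it within 0.04 rad, between the side walls, at rest; each bystander is within 20 mm of where it stood (x of strip in the frame of bay between -0.02 and -0.01 m and y of strip in the frame of bay between -0.02 and 0.02 m and angle between the y axis of strip and the y axis of bay, either way round below 0.04 rad and height (world z) of strip below 0.004 m and angle between strip's own z axis and vertical below 0.05 rad and linear speed of strip below 0.02 m/s and distance of each of jar, ringbox, loupe, mineral from where it was at the start of the episode below 0.02 m); the robot touches nothing.
It fails at once if the straightedge is lifted off the bench (height (world z) of strip above 0.008 m).
It fails at once if the straightedge is tipped (angle between strip's own z axis and vertical above 0.15 rad).
It fails at once if a bystander (jar, ring box, loupe or mineral) is pushed away or picked up (distance of any of jar, ringbox, loupe, mineral from where it was at the start of the episode above 0.02 m).
It also fails if it takes over 72 s, if anything falls off the work surface, if the arm or the gripper's body presses on something with over 40 N, if the wrist force passes 120 N, or if a joint passes its speed limit or range.

## Working session

There is one attempt and no reset: what is moved stays moved. The work goes in short steps, Python scripts to look and compute and a shell command to move; the robot and the scene stay as the last step left them, time stands still between calls to the robot, and variables do not carry over. Pictures are saved under pics/ and viewed, at most 10 in all, crops included, and the job is handed in when it is done.

```bash
mkdir -p pics; ls
python3 - <<'E'
from bench import robot, vision
import cv2,numpy as np
o=robot.get_obs();print({k:np.round(v,3).tolist() for k,v in o.items()})
for n in("scene","side"):
    s=vision.snapshot(n);cv2.imwrite(f"pics/{n}0.png",s["color"][:,:,::-1]);np.savez(f"{n}0.npz",**s)
    print(n,s["fx"],np.round(-s["R"].T@s["t"],3),np.round(s["R"],2).tolist())
E
```

```text
pics
{'time': 0.0, 'joint_positions': [-1.45, 0.088, 1.372, -0.0, 1.684, -0.103], 'qvel': [-0.0, -0.0, -0.002, 0.0, 0.0, -0.002], 'joint_torque': [-0.0, -34.019, -30.243, 0.072, 0.033, -0.0], 'tool_pos': [0.122, -0.536, 0.204], 'ee_rot': [-3.139, -0.0, 0.224], 'wrist_force': [-0.196, -0.167, 0.082], 'wrist_torque': [-0.037, 0.006, -0.016], 'finger_force': 0.0, 'width': 0.094}
scene 446.0070616987897 [1.192 0.281 0.604] [[-0.36, 0.93, -0.01], [0.56, 0.21, -0.8], [-0.75, -0.29, -0.59]]
side 502.8194998335405 [ 0.46 -0.85  0.96] [[1.0, -0.07, -0.0], [-0.05, -0.73, -0.68], [0.04, 0.68, -0.73]]
```

View pics/scene0.png

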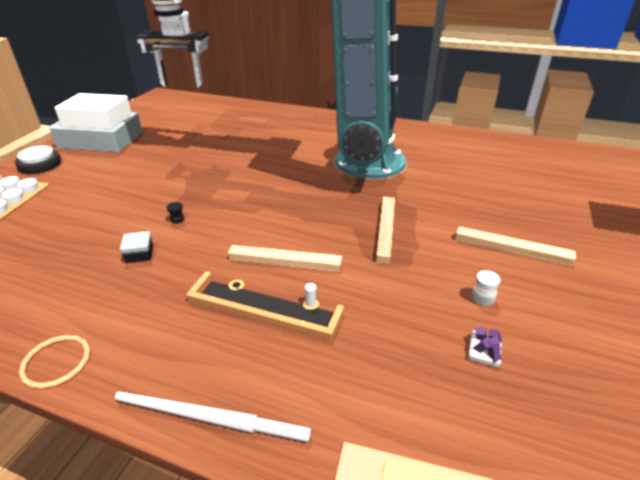

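View pics/side0.png

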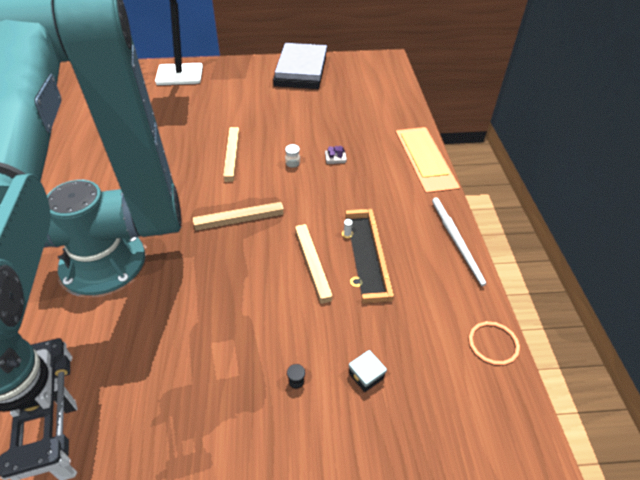

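The side view shows three look-alike strips, at (313,262), (238,215) and (231,153). In the scene view they are at (285,258), (386,230) and (515,245). The robot's right is -y, which is downward in the side view, so the strip at (313,262) side / (285,258) scene is the one meant. The tray is at about (370,255), with the post at its left (+y) end at (348,228) and the empty socket at (356,282). I'll confirm with a crop and measure.

```bash
cat > h.py <<'E'
import cv2,numpy as np
def ray(s,uv,z):
    uv=np.atleast_2d(np.asarray(uv,float))
    d=np.c_[(uv[:,0]-s["cx"])/s["fx"],(uv[:,1]-s["cy"])/s["fy"],np.ones(len(uv))]@s["R"]
    c=-s["R"].T@s["t"]; return (c+d*((z-c[2])/d[:,2])[:,None])[:,:2]
def world(s):
    v,u=np.indices(s["z_map"].shape);z=s["z_map"]
    P=np.stack([(u-s["cx"])/s["fx"]*z,(v-s["cy"])/s["fy"]*z,z],-1)
    return (P-s["t"])@s["R"]
def proj(s,X):
    p=s["R"]@np.asarray(X,float)+s["t"]; return [float(s["fx"]*p[0]/p[2]+s["cx"]),float(s["fy"]*p[1]/p[2]+s["cy"])]
def rect(P):
    (c,(w,h),a)=cv2.minAreaRect((P*1000).astype(np.float32))
    b=cv2.boxPoints((c,(w,h),a)); e=max((b[1]-b[0],b[2]-b[1]),key=np.linalg.norm)
    ang=np.degrees(np.arctan2(e[1],e[0]))%180
    return np.round(c,1),round(min(w,h),1),round(max(w,h),1),round(ang,2)
def blobs(s,lo,hi,zr,amin=60):
    hsv=cv2.cvtColor(s["color"],cv2.COLOR_RGB2HSV);W=world(s)
    m=(cv2.inRange(hsv,lo,hi)>0)&(W[...,2]>zr[0])&(W[...,2]<zr[1])&(s["z_map"]>0)
    n,l,st,ce=cv2.connectedComponentsWithStats(m.astype(np.uint8))
    return [(l==i) for i in range(1,n) if st[i,4]>amin],W
E
python3 - <<'E'
from h import *
for n in("scene","side"):
    s=dict(np.load(f"{n}0.npz"));
    hsv=cv2.cvtColor(s["color"],cv2.COLOR_RGB2HSV)
    for p in ([(285,254),(210,292),(311,290)] if n=="scene" else [(313,262),(378,240),(348,228)]): print(n,p,hsv[p[1],p[0]],np.round(world(s)[p[1],p[0]],3))
    B,W=blobs(s,(8,30,120),(35,255,255),(0.015,0.03))
    for m in B:
        v,u=np.nonzero(m);P=ray(s,np.c_[u,v],0.022)
        print(n,int(u.mean()),int(v.mean()),len(u),*rect(P),"z",np.round(np.median(W[m][:,2]),4))
    # anything tall for bystanders/post
    m=((W[...,2]>0.03)&(W[...,2]<0.07)&(W[...,0]>0.2)&(W[...,0]<0.8)&(abs(W[...,1])<0.45)).astype(np.uint8)
    k,l,st,_=cv2.connectedComponentsWithStats(m)
    for i in range(1,k):
        if st[i,4]>25: q=W[l==i]; print(" tall",st[i].tolist(),np.round((q.min(0)+q.max(0))/2,3),np.round(np.ptp(q,0),3))
s=np.load("side0.npz");c=s["color"][110:320,180:420,::-1];cv2.imwrite("pics/crop0.png",cv2.resize(c,None,fx=2.8,fy=2.8,interpolation=2))
E
```

```text
scene (285, 254) [ 28  27 255] [ 0.523 -0.043  0.023]
scene (210, 292) [ 8 14 73] [ 0.661 -0.145  0.001]
scene (311, 290) [ 30   1 253] [0.629 0.057 0.043]
scene 569 81 761 [-972.2  597.3] 155.8 288.5 1.0 z 0.0191
scene 14 108 147 [   63.9 -1349.6] 46.4 178.0 8.2 z 0.0224
scene 385 228 753 [341.7 129.7] 27.9 251.5 10.57 z 0.0228
scene 509 242 754 [315.1 404.9] 42.4 239.3 87.69 z 0.0218
scene 277 254 686 [527.6 -45.1] 37.6 240.3 101.16 z 0.0216
scene 263 310 1432 [666.9 -25.5] 78.3 293.3 90.7 z 0.0215
 tall [166, 202, 17, 12, 156] [ 0.468 -0.357  0.038] [0.036 0.036 0.015]
 tall [120, 231, 31, 22, 524] [ 0.612 -0.354  0.038] [0.076 0.072 0.016]
 tall [474, 271, 25, 24, 457] [0.495 0.356 0.044] [0.041 0.039 0.028]
 tall [305, 283, 11, 14, 121] [0.623 0.053 0.039] [0.02  0.018 0.017]
 tall [475, 327, 11, 10, 88] [0.613 0.356 0.034] [0.016 0.016 0.007]
 tall [478, 329, 22, 25, 293] [0.627 0.371 0.034] [0.049 0.032 0.009]
side (313, 262) [ 28  31 255] [ 0.526 -0.055  0.02 ]
side (378, 240) [ 23 102 255] [0.696 0.005 0.022]
side (348, 228) [ 96   8 154] [0.623 0.041 0.034]
side 228 161 214 [309.9 401.1] 29.6 247.5 88.04 z 0.0228
side 237 214 823 [338.6 124.9] 37.7 238.9 10.6 z 0.0225
side 375 256 733 [663.2 -29.8] 72.6 298.5 90.95 z 0.0225
side 313 272 334 [513.8 -51.9] 29.1 245.2 106.09 z 0.0223
 tall [285, 145, 14, 16, 182] [0.494 0.355 0.046] [0.039 0.042 0.032]
 tall [328, 146, 16, 10, 111] [0.627 0.366 0.036] [0.047 0.043 0.011]
 tall [344, 220, 8, 10, 62] [0.622 0.05  0.041] [0.018 0.019 0.019]
 tall [348, 351, 38, 36, 774] [ 0.611 -0.357  0.039] [0.073 0.075 0.018]
 tall [286, 364, 19, 19, 275] [ 0.466 -0.359  0.039] [0.036 0.037 0.016]
```

View pics/crop0.png

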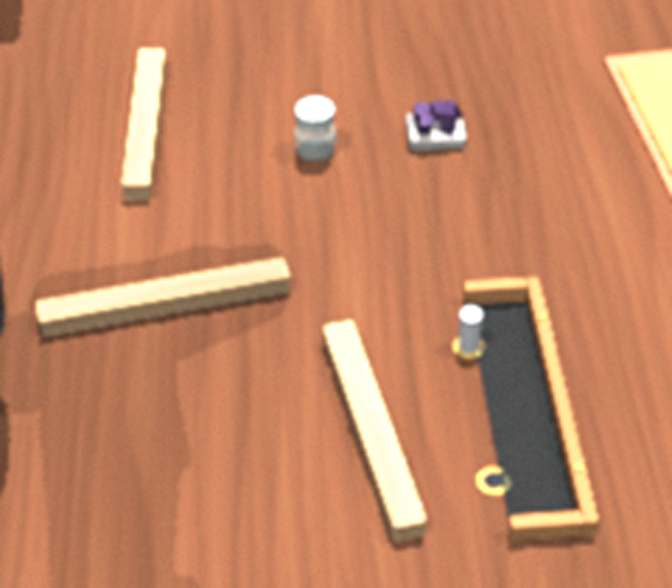

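The crop confirms it: the strip meant is the one next to the tray, at crop (375,430), farthest to the robot's right. The others are at crop (165,295) and (145,120). The post stands at the tray's left. Next I'll refine the strip and tray poses.

```bash
cat >> h.py <<'E'
B0=np.array([688.,-27.]);BY=np.radians(0.9)
def strip(s,near,r=190):
    """strip top face: bright pale pixels whose ray meets z=22mm plane; returns world & bay pose (mm, deg)"""
    hsv=cv2.cvtColor(s["color"],cv2.COLOR_RGB2HSV);W=world(s)
    m=(cv2.inRange(hsv,(15,12,175),(40,75,255))>0)&(W[...,2]>0.012)&(W[...,2]<0.03)&(np.hypot(W[...,0]-near[0],W[...,1]-near[1])<r/1000)
    n,l,st,ce=cv2.connectedComponentsWithStats(m.astype(np.uint8))
    i=1+np.argmax(st[1:,4]);v,u=np.nonzero(l==i)
    c,w,h,a=rect(ray(s,np.c_[u,v],0.022)); d=c-B0;R=np.array([[np.cos(BY),np.sin(BY)],[-np.sin(BY),np.cos(BY)]])
    return len(u),c,w,h,a,"bay",np.round(R@d,1),"bayang",round(a-90-np.degrees(BY),2)
E
python3 - <<'E'
from h import *
for n in("scene","side"):
    s=dict(np.load(f"{n}0.npz"))
    print(n,*strip(s,(0.52,-0.05)))
    hsv=cv2.cvtColor(s["color"],cv2.COLOR_RGB2HSV);W=world(s)
    m=(hsv[...,1]>75)&(hsv[...,2]>130)&(hsv[...,0]>13)&(W[...,2]>0.016)&(W[...,2]<.03)&(W[...,0]>.6)&(W[...,0]<.73)&(abs(W[...,1])<.25)
    v,u=np.nonzero(m);P=ray(s,np.c_[u,v],.022)*1000; print("tray",*rect(P/1000))
    for lo,hi in((-140,-60),(-60,0),(0,90)):
        q=P[(P[:,1]>lo)&(P[:,1]<hi)&(P[:,0]>675)]; print("backwall x",np.round(np.percentile(q[:,0],[3,50,97]),1))
E
```

```text
scene 941 [523.2 -45.7] 29.9 239.0 100.66 bay [-165.1  -16.1] bayang 9.76
tray [664.  -25.8] 72.5 292.7 90.7
backwall x [688.9 694.7 700.6]
backwall x [687.9 693.7 699.5]
backwall x [686.9 692.9 698.7]
side 784 [524.5 -45.5] 26.5 238.6 101.13 bay [-163.8  -15.9] bayang 10.23
tray [656.  -28.9] 86.9 296.4 90.95
backwall x [690.1 695.1 700.1]
backwall x [689.1 694.1 699.3]
backwall x [688.2 693.3 698.3]
```

```bash
cat >> h.py <<'E'
def go(x,y,z,yaw):
    """remaining shift (tool axes, mm, before turning) and turn about tool z (deg)"""
    from bench import robot
    from scipy.spatial.transform import Rotation as Ro
    o=robot.get_obs();R=Ro.from_euler("xyz",o["ee_rot"]).as_matrix();p=np.array(o["tool_pos"])
    yw=np.degrees(o["ee_rot"][2]);d=R.T@(np.array([x,y,z])/1000-p)*1000
    print("t",round(o["time"],2),"at",np.round(p*1000,1),"yaw",round(yw,1),"rp",np.round(np.degrees(o["ee_rot"][:2]),1),"F",np.round(o["wrist_force"],1),"shift",np.round(d,1),"turnz",round(-((yaw-yw+180)%360-180),1),"w",round(o["width"],4))
E
R='[1,[0.028,-0.030,0],[0,0,0]]'
python3 -m crank '[[1,[0.014,-0.015,0],[0,0,0]],[1,[0.028,-0.030,0],[0,0,0]],[1,[0.028,-0.030,0],[0,0,0]],[1,[0.028,-0.030,0],[0,0,0]],[1,[0.028,-0.030,0],[0,0,0]],[1,[0.028,-0.030,0],[0,0,0]],[1,[0.028,-0.030,0],[0,0,0]],[1,[0.028,-0.030,0],[0,0,0]]]'
python3 -m crank '[[1,[0.028,-0.030,0],[0,0,0]],[1,[0.028,-0.030,0],[0,0,0]],[1,[0.028,-0.030,0],[0,0,0]],[1,[0.028,-0.030,0],[0,0,0]],[1,[0.028,-0.030,0],[0,0,0]],[1,[0.028,-0.030,0],[0,0,0]],[1,[0.028,-0.030,0],[0,0,0]],[1,[0.028,-0.030,0],[0,0,0]]]'
python3 -c "from h import *;go(496,100,60,101)"
```

```text
time: 0.9
tool_pos: [0.2772, -0.2686, 0.2051]
ee_rot: [-3.141, 0.0, 0.223]
wrist_force: [0.2, -0.2, 0.8]
width: 0.0334
finger_force: 0.0
time: 1.7
tool_pos: [0.4423, 0.0152, 0.2051]
ee_rot: [3.141, 0.001, 0.224]
wrist_force: [0.7, -0.1, -0.0]
width: -0.0001
finger_force: 0.0
t 1.7 at [442.3  15.2 205.1] yaw 12.8 rp [180.   0.] F [ 0.7 -0.1 -0. ] shift [ 71.3 -70.8 145. ] turnz -88.2 w -0.0001
```

```bash
python3 -m crank '[[1,[0.036,-0.035,0],[0,0,0]],[1,[0.035,-0.036,0],[0,0,0]],[1,[0,0,0.02],[0,0,-8]],[1,[0,0,0.02],[0,0,-8]],[1,[0,0,0.02],[0,0,-8]],[1,[0,0,0.02],[0,0,-8]],[1,[0,0,0.02],[0,0,-8]],[1,[0,0,0.02],[0,0,-8]]]'
python3 -m crank '[[1,[0,0,0.02],[0,0,-8]],[1,[0,0,0],[0,0,-8]],[1,[0,0,0],[0,0,-8]],[1,[0,0,0],[0,0,-8]],[1,[0,0,0],[0,0,-8]]]'
python3 - <<'E'
from h import *
from bench import vision
go(496,100,9,101)
s=vision.snapshot("side");print(strip(s,(.524,-.045)));cv2.imwrite("pics/side1.png",cv2.resize(s["color"][110:350,180:480,::-1],None,fx=2.5,fy=2.5))
E
```

```text
time: 2.5
tool_pos: [0.4948, 0.0981, 0.0841]
ee_rot: [-3.141, 0.001, 1.067]
wrist_force: [-0.1, -0.6, -0.6]
width: 0.0
finger_force: 0.0
time: 3.0
tool_pos: [0.4948, 0.098, 0.0648]
ee_rot: [-3.14, -0.0, 1.765]
wrist_force: [0.4, -1.2, -0.3]
width: 0.0005
finger_force: 0.0
t 3.0 at [494.8  98.   64.8] yaw 101.2 rp [-179.9   -0. ] F [ 0.4 -1.2 -0.3] shift [ 1.8  1.7 55.8] turnz 0.2 w 0.0005
(583, array([530.9, -77.4]), 26.2, 173.4, np.float32(101.13), 'bay', array([-157.9,  -47.9]), 'bayang', np.float64(10.23))
```

View pics/side1.png

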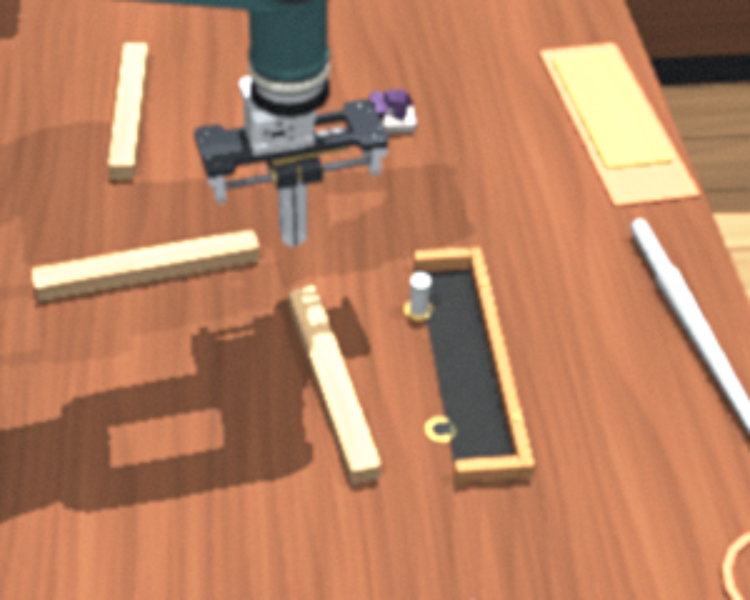

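The picture shows the closed fingertip at crop (293,240), just beyond the strip's left end at (303,290) and in line with it. The strip is undisturbed. I'll lower the tool and push the strip along its length to the right.

```bash
python3 -m crank '[[1,[0.002,0.002,0.028],[0,0,0]],[1,[0,0,0.028],[0,0,0]],[1,[-0.008,0,0],[0,0,0]],[1,[-0.008,0,0],[0,0,0]],[1,[-0.006,0,0],[0,0,0]],[1,[-0.006,0,0],[0,0,0]],[1,[-0.008,0,0],[0,0,0]],[1,[-0.008,0,0],[0,0,0]]]'
python3 -m crank '[[1,[-0.008,0,0],[0,0,0]],[1,[-0.008,0,0],[0,0,0]],[1,[-0.008,0,0],[0,0,0]],[1,[-0.008,0,0],[0,0,0]],[1,[-0.008,0,0],[0,0,0]],[1,[-0.008,0,0],[0,0,0]],[1,[-0.005,0,0],[0,0,0]],[1,[0,0,0],[0,0,0]]]'
sed -i 's/(15,12,175)/(12,12,95)/;s/(40,75,255)/(40,110,255)/' h.py
python3 - <<'E'
from h import *
from bench import vision
go(496,100,9,101)
for n in("side","scene"):
  s=vision.snapshot(n);print(n,strip(s,(.54,-.13),150));
E
```

```text
time: 3.85
tool_pos: [0.506, 0.0566, 0.0105]
ee_rot: [3.14, 0.0, 1.759]
wrist_force: [-0.4, 1.2, 0.2]
width: 0.0007
finger_force: 0.6
time: 4.65
tool_pos: [0.5152, 0.0041, 0.0093]
ee_rot: [-3.141, 0.001, 1.759]
wrist_force: [0.7, -0.6, 0.3]
width: 0.0004
finger_force: 0.0
t 4.65 at [515.2   4.1   9.3] yaw 100.8 rp [-180.    0.] F [ 0.7 -0.6  0.3] shift [97.8 -0.9  0.3] turnz -0.2 w 0.0004
side (1021, array([ 536.7, -125.5]), 30.5, 250.6, np.float32(100.63), 'bay', array([-152.8,  -96.1]), 'bayang', np.float64(9.73))
scene (1056, array([ 541.9, -121.2]), 38.8, 241.9, np.float32(99.78), 'bay', array([-147.6,  -91.9]), 'bayang', np.float64(8.88))
```

```bash
python3 -m crank '[[1,[0.022,-0.006,0],[0,0,0]],[1,[0,0,0],[0,0,7]],[1,[0,0,0],[0,0,7]],[1,[0,0,0],[0,0,6]],[1,[-0.016,-0.013,0],[0,0,0]],[1,[-0.016,-0.013,0],[0,0,0]],[1,[-0.025,0.004,0],[0,0,0]],[1,[0,0,0],[0,0,0]]]'
python3 -c "from h import *;go(580,-27,9,81)"
```

```text
time: 5.55
tool_pos: [0.474, -0.0288, 0.0095]
ee_rot: [3.141, 0.001, 1.409]
wrist_force: [-0.0, 0.2, 0.1]
width: 0.0005
finger_force: 0.0
t 5.55 at [474.  -28.8   9.5] yaw 80.7 rp [1.8e+02 1.0e-01] F [-0.   0.2  0.1] shift [ 18.9 104.3   0.6] turnz -0.3 w 0.0005
```

```bash
python3 -m crank '[[1,[0.0015,0.008,0],[0,0,0]],[1,[0.0015,0.008,0],[0,0,0]],[1,[0.0015,0.008,0],[0,0,0]],[1,[0.0015,0.008,0],[0,0,0]],[1,[0.0015,0.008,0],[0,0,0]],[1,[0.0015,0.008,0],[0,0,0]],[1,[0.0015,0.008,0],[0,0,0]],[1,[0.0015,0.008,0],[0,0,0]]]'
python3 -m crank '[[1,[0.0015,0.008,0],[0,0,0]],[1,[0.0015,0.008,0],[0,0,0]],[1,[0,0,0],[0,0,0]]]'
cat > look.py <<'E'
from h import *
from bench import vision
import sys
x,y,r=map(float,sys.argv[1:4])
go(580,-27,9,81)
for n in("side","scene"):
  s=vision.snapshot(n);print(n,strip(s,(x/1000,y/1000),r))
  if len(sys.argv)>4 and n=="side": cv2.imwrite(sys.argv[4],cv2.resize(s["color"][150:390,220:520,::-1],None,fx=2.5,fy=2.5))
E
python3 look.py 555 -125 150
```

```text
time: 6.35
tool_pos: [0.5401, -0.0255, 0.0094]
ee_rot: [-3.142, 0.0, 1.411]
wrist_force: [-0.2, 0.4, 0.5]
width: 0.0
finger_force: 0.2
time: 6.65
tool_pos: [0.5569, -0.0252, 0.0096]
ee_rot: [3.14, 0.0, 1.411]
wrist_force: [0.1, -1.1, 0.7]
width: 0.0003
finger_force: 0.0
t 6.65 at [556.9 -25.2   9.6] yaw 80.8 rp [179.9   0. ] F [ 0.1 -1.1  0.7] shift [ 1.9 23.1  0.6] turnz -0.2 w 0.0003
side (952, array([ 563., -131.]), 28.0, 247.7, np.float32(78.17), 'bay', array([-126.6, -102. ]), 'bayang', np.float64(-12.73))
scene (932, array([ 562.9, -124.1]), 35.5, 245.3, np.float32(77.48), 'bay', array([-126.6,  -95.1]), 'bayang', np.float64(-13.42))
```

```bash
python3 -m crank '[[1,[0.0005,0.008,0],[0,0,0]],[1,[0.0005,0.008,0],[0,0,0]],[1,[0.0005,0.008,0],[0,0,0]],[1,[0.0005,0.008,0],[0,0,0]],[1,[0.0005,0.006,0],[0,0,0]],[1,[0,0,0],[0,0,0]]]'
python3 look.py 570 -130 150
python3 -m crank '[[1,[0,-0.03,0],[0,0,0]],[1,[0,0,-0.03],[0,0,0]],[1,[0,0,-0.03],[0,0,0]]]'
python3 look.py 570 -130 150
```

```text
time: 7.35
tool_pos: [0.5946, -0.0288, 0.0095]
ee_rot: [3.141, 0.0, 1.411]
wrist_force: [0.2, -0.7, -0.2]
width: 0.0003
finger_force: 0.0
t 7.35 at [594.6 -28.8   9.5] yaw 80.8 rp [180.   0.] F [ 0.2 -0.7 -0.2] shift [ -0.5 -14.7   0.5] turnz -0.2 w 0.0003
side (1054, array([ 580.2, -130.9]), 30.5, 245.7, np.float32(64.91), 'bay', array([-109.4, -102.2]), 'bayang', np.float64(-25.99))
scene (840, array([ 581.2, -120.8]), 32.4, 244.0, np.float32(64.03), 'bay', array([-108.3,  -92.1]), 'bayang', np.float64(-26.87))
time: 7.75
tool_pos: [0.5606, -0.0233, 0.0675]
ee_rot: [-3.135, 0.0, 1.411]
wrist_force: [1.5, 1.1, -0.4]
width: 0.0006
finger_force: 0.0
t 7.75 at [560.6 -23.3  67.5] yaw 80.8 rp [-179.6    0. ] F [ 1.5  1.1 -0.4] shift [-0.5 20.1 58.4] turnz -0.2 w 0.0006
side (972, array([ 579.8, -131.2]), 30.1, 246.6, np.float32(64.91), 'bay', array([-109.8, -102.5]), 'bayang', np.float64(-25.99))
scene (971, array([ 583.1, -122.5]), 30.2, 242.3, np.float32(64.86), 'bay', array([-106.4,  -93.8]), 'bayang', np.float64(-26.04))
```

```bash
python3 -m crank '[[1,[-0.035,-0.001,0],[0,0,0]],[1,[-0.042,-0.001,0],[0,0,0]],[1,[-0.042,-0.001,0],[0,0,0]],[1,[-0.042,-0.001,0],[0,0,0]],[1,[-0.042,0,0],[0,0,0]],[1,[-0.040,0,0],[0,0,0]],[1,[0,0,0],[0,0,8]],[1,[0,0,0],[0,0,8]]]'
python3 -c "from h import *;go(517,-262,9,64.9)"
python3 look.py 580 -128 150 pics/side2.png
```

```text
time: 8.65
tool_pos: [0.5203, -0.2645, 0.0684]
ee_rot: [-3.14, -0.0, 1.123]
wrist_force: [-0.1, 0.5, -0.2]
width: 0.0005
finger_force: 0.0
t 8.65 at [ 520.3 -264.5   68.4] yaw 64.3 rp [-179.9   -0. ] F [-0.1  0.5 -0.2] shift [ 0.9 -4.  59.4] turnz -0.6 w 0.0005
t 8.65 at [ 520.3 -264.5   68.4] yaw 64.3 rp [-179.9   -0. ] F [-0.1  0.5 -0.2] shift [240.  -49.   59.5] turnz -16.7 w 0.0005
side (286, array([610.1, -66.1]), 29.6, 101.8, np.float32(65.09), 'bay', array([-78.5, -37.9]), 'bayang', np.float64(-25.81))
scene (1083, array([ 581.9, -123.9]), 30.6, 249.1, np.float32(64.4), 'bay', array([-107.6,  -95.2]), 'bayang', np.float64(-26.5))
```

View pics/side2.png

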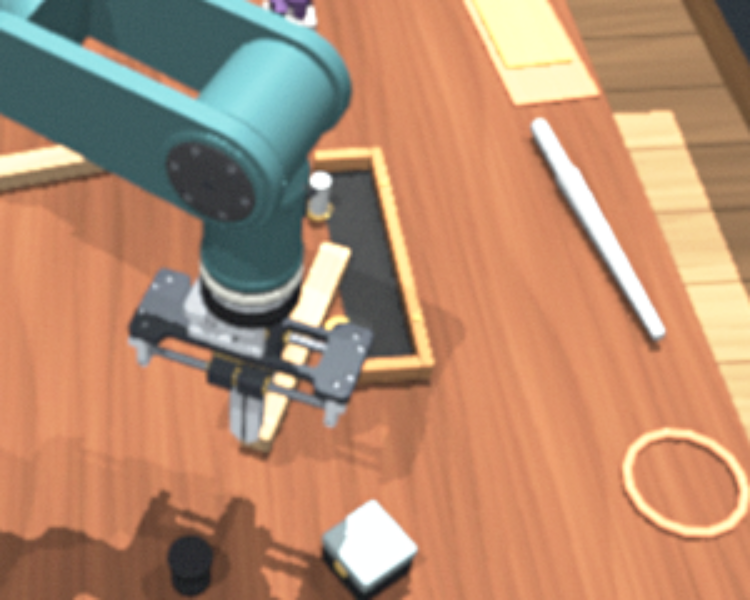

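The picture shows the tool at crop (247,430), at the strip's right end (265,445). The strip's left end at (335,250) points into the opening to the right of the post at (320,195). I'll lower the tool and push along the strip's axis.

```bash
python3 -m crank '[[1,[0,-0.004,0.03],[0,0,-0.6]],[1,[0,0,0.029],[0,0,0]],[1,[0.008,0,0],[0,0,0]],[1,[0.008,0,0],[0,0,0]],[1,[0.006,0,0],[0,0,0]],[1,[0.008,0,0],[0,0,0]],[1,[0.008,0,0],[0,0,0]],[1,[0.008,0,0],[0,0,0]]]'
python3 -m crank '[[1,[0.008,0,0],[0,0,0]],[1,[0.008,0,0],[0,0,0]],[1,[0.008,0,0],[0,0,0]],[1,[0,0,0],[0,0,0]]]'
python3 look.py 600 -90 150
```

```text
time: 9.55
tool_pos: [0.5378, -0.2195, 0.0118]
ee_rot: [3.139, 0.001, 1.142]
wrist_force: [-1.0, -0.7, 0.1]
width: 0.0002
finger_force: 0.6
time: 9.95
tool_pos: [0.5471, -0.1964, 0.0103]
ee_rot: [-3.141, -0.001, 1.143]
wrist_force: [-0.4, -0.5, 1.0]
width: 0.0007
finger_force: 0.0
t 9.95 at [ 547.1 -196.4   10.3] yaw 65.5 rp [-1.8e+02 -1.0e-01] F [-0.4 -0.5  1. ] shift [167.8 -40.3   1.4] turnz -15.5 w 0.0007
side (247, array([627.7, -25.4]), 29.5, 123.0, np.float32(65.76), 'bay', array([-60.3,   2.5]), 'bayang', np.float64(-25.14))
scene (1205, array([603.7, -75. ]), 29.9, 249.7, np.float32(65.15), 'bay', array([-85. , -46.7]), 'bayang', np.float64(-25.75))
```

```bash
python3 -m crank '[[1,[0.008,0,0],[0,0,0]],[1,[0.008,0,0],[0,0,0]],[1,[0.008,0,0],[0,0,0]],[1,[0.008,0,0],[0,0,0]],[1,[0.008,0,0],[0,0,0]],[1,[0.006,0,0],[0,0,0]],[1,[0,0,0],[0,0,0]]]'
python3 look.py 620 -40 150
python3 -m crank '[[1,[-0.02,0,0],[0,0,0]],[1,[0,0,-0.03],[0,0,0]],[1,[0,0,-0.03],[0,0,0]]]'
python3 look.py 620 -40 150
```

```text
time: 10.75
tool_pos: [0.5663, -0.1549, 0.0105]
ee_rot: [3.141, -0.0, 1.143]
wrist_force: [-0.8, -0.1, -0.1]
width: 0.0003
finger_force: 0.0
t 10.75 at [ 566.3 -154.9   10.5] yaw 65.5 rp [180.  -0.] F [-0.8 -0.1 -0.1] shift [122.1 -40.6   1.6] turnz -15.5 w 0.0003
side (217, array([649.7,  20.8]), 29.0, 118.4, np.float32(67.07), 'bay', array([-37.5,  48.4]), 'bayang', np.float64(-23.83))
scene (1438, array([638.5, -31.6]), 56.5, 266.6, np.float32(65.38), 'bay', array([-49.6,  -3.8]), 'bayang', np.float64(-25.52))
time: 11.15
tool_pos: [0.5562, -0.1745, 0.0698]
ee_rot: [-3.138, 0.0, 1.14]
wrist_force: [0.5, 0.3, 1.1]
width: 0.0002
finger_force: 0.0
t 11.15 at [ 556.2 -174.5   69.8] yaw 65.3 rp [-179.8    0. ] F [0.5 0.3 1.1] shift [144.  -39.7  60.9] turnz -15.7 w 0.0002
side (220, array([ 586.2, -119.9]), 25.8, 74.2, np.float32(65.79), 'bay', array([-103.2,  -91.3]), 'bayang', np.float64(-25.11))
scene (1424, array([637.9, -30.2]), 54.4, 265.3, np.float32(65.38), 'bay', array([-50.1,  -2.4]), 'bayang', np.float64(-25.52))
```

```bash
python3 -m crank '[[1,[0.023,-0.021,0],[0,0,0]],[1,[0.023,-0.021,0],[0,0,-5]],[1,[0,0,0],[0,0,-5]],[1,[0,0,0.03],[0,0,0]],[1,[0,0,0.031],[0,0,0]],[1,[0,0,0],[0,0,0]]]'
python3 -c "from h import *;go(585,-119,9,75)"
```

```text
time: 11.85
tool_pos: [0.5339, -0.1135, 0.004]
ee_rot: [-3.13, -0.001, 1.316]
wrist_force: [-0.5, -0.0, -0.1]
width: 0.0003
finger_force: 0.0
t 11.85 at [ 533.9 -113.5    4. ] yaw 75.4 rp [-179.4   -0. ] F [-0.5 -0.  -0.1] shift [ 7.5 50.7 -5.6] turnz 0.4 w 0.0003
```

```bash
python3 -m crank '[[1,[0.001,0.008,-0.005],[0,0,0]],[1,[0.001,0.008,0],[0,0,0]],[1,[0.001,0.008,0],[0,0,0]],[1,[0.001,0.008,0],[0,0,0]],[1,[0.001,0.008,0],[0,0,0]],[1,[0.001,0.006,0],[0,0,0]],[1,[0,0,0],[0,0,0]]]'
python3 look.py 620 -40 150 
python3 -m crank '[[1,[0,-0.03,0],[0,0,0]],[1,[0,0,-0.04],[0,0,0]],[1,[-0.04,-0.03,-0.04],[0,0,0]],[1,[-0.04,-0.03,-0.04],[0,0,0]],[1,[-0.04,0,0],[0,0,0]]]'
python3 look.py 620 -40 150 pics/side3.png
```

```text
time: 12.55
tool_pos: [0.5863, -0.1213, 0.0159]
ee_rot: [3.139, 0.001, 1.316]
wrist_force: [-0.5, -0.7, 3.7]
width: 0.0006
finger_force: 1.5
t 12.55 at [ 586.3 -121.3   15.9] yaw 75.4 rp [179.8   0. ] F [-0.5 -0.7  3.7] shift [ 89.7 -29.9   6.8] turnz -5.6 w 0.0006
side (311, array([ 612.2, -111.6]), 27.6, 91.0, np.float32(76.28), 'bay', array([-77.1, -83.4]), 'bayang', np.float64(-14.62))
scene (1365, array([629.7, -27.8]), 36.3, 242.2, np.float32(75.95), 'bay', array([-58.3,   0.1]), 'bayang', np.float64(-14.95))
time: 13.15
tool_pos: [0.4853, -0.2008, 0.1222]
ee_rot: [3.132, 0.001, 1.319]
wrist_force: [1.0, -0.8, 0.7]
width: 0.0002
finger_force: 0.0
t 13.15 at [ 485.3 -200.8  122.2] yaw 75.6 rp [1.795e+02 1.000e-01] F [ 1.  -0.8  0.7] shift [192.   47.3 113.4] turnz -5.4 w 0.0002
side (762, array([630.1, -36. ]), 28.0, 249.0, np.float32(76.53), 'bay', array([-58. ,  -8.1]), 'bayang', np.float64(-14.37))
scene (1363, array([629.3, -28.9]), 36.5, 244.5, np.float32(76.4), 'bay', array([-58.7,  -1. ]), 'bayang', np.float64(-14.5))
```

View pics/side3.png

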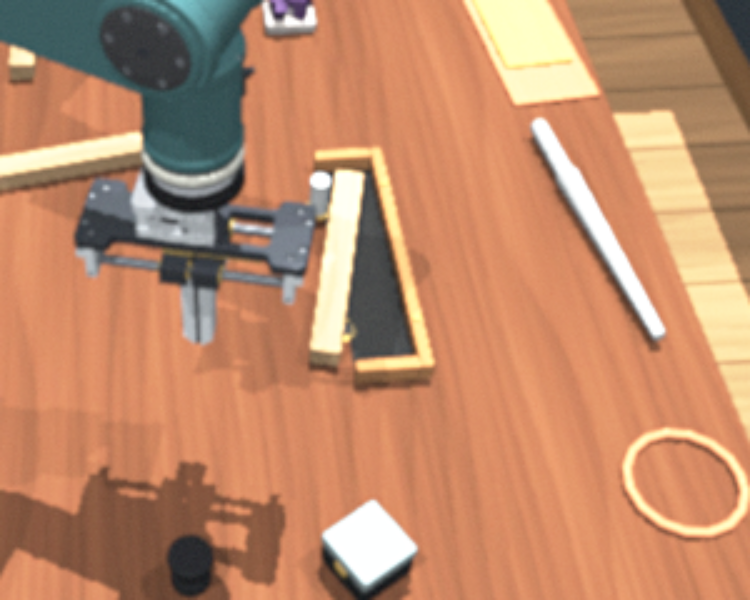

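The picture shows the strip's left end behind the post, at crop (350,175), with the post at (320,185). Its right end at (325,360) is still outside the mouth. I'll nudge it about 10 mm along its axis to the left, then swing the right end in.

```bash
python3 -m crank '[[1,[0.018,0.033,0],[0,0,0]],[1,[0.018,0.033,0],[0,0,0]],[1,[0.018,0.032,0],[0,0,0]],[1,[0,0,0.038],[0,0,0]],[1,[0,0,0.038],[0,0,0]],[1,[0,0,0.034],[0,0,0]],[1,[0,0,0],[0,0,0]]]'
python3 -c "from h import *;go(594,-173,9,76)"
```

```text
time: 13.95
tool_pos: [0.5916, -0.1711, 0.003]
ee_rot: [-3.137, -0.002, 1.317]
wrist_force: [-0.3, 0.9, -0.3]
width: 0.0007
finger_force: 0.0
t 13.95 at [ 591.6 -171.1    3. ] yaw 75.5 rp [-1.797e+02 -1.000e-01] F [-0.3  0.9 -0.3] shift [-1.3  2.8 -6. ] turnz -0.5 w 0.0007
```

```bash
python3 -m crank '[[1,[0,0.003,-0.005],[0,0,0]],[1,[0.006,0,0],[0,0,0]],[1,[0.006,0,0],[0,0,0]],[1,[0.006,0,0],[0,0,0]],[1,[0.005,0,0],[0,0,0]],[1,[0,0,0],[0,0,0]]]'
python3 look.py 620 -40 150
```

```text
time: 14.55
tool_pos: [0.6017, -0.1504, 0.0122]
ee_rot: [3.141, -0.0, 1.317]
wrist_force: [-0.5, -0.2, -1.5]
width: 0.0009
finger_force: 0.0
t 14.55 at [ 601.7 -150.4   12.2] yaw 75.5 rp [180.  -0.] F [-0.5 -0.2 -1.5] shift [114.  -52.    3.2] turnz -5.5 w 0.0009
side (139, array([ 677.9, -157. ]), 41.0, 84.8, np.float32(35.83), 'bay', array([ -12.1, -129.8]), 'bayang', np.float64(-55.07))
scene (1403, array([629.7, -21.7]), 40.5, 247.3, np.float32(75.82), 'bay', array([-58.2,   6.2]), 'bayang', np.float64(-15.08))
```

```bash
python3 -m crank '[[1,[-0.015,0,0],[0,0,0]],[1,[0,-0.016,0],[0,0,0]],[1,[0,-0.016,0],[0,0,0]],[1,[0.02,0,0.002],[0,0,0]],[1,[0.023,0,0],[0,0,0]],[1,[0,0,0],[0,0,-5]],[1,[0,0,0],[0,0,0]]]'
python3 look.py 630 -26 150
python3 -c "from h import *;go(647,-120,9,90)"
```

```text
time: 15.35
tool_pos: [0.5773, -0.1169, 0.0099]
ee_rot: [-3.141, 0.001, 1.404]
wrist_force: [-0.3, -0.4, 0.0]
width: 0.0001
finger_force: 0.0
t 15.35 at [ 577.3 -116.9    9.9] yaw 80.4 rp [-180.    0.] F [-0.3 -0.4  0. ] shift [ 89.1 -12.3   0.8] turnz -0.6 w 0.0001
side (308, array([ 613.1, -108.1]), 27.8, 83.9, np.float32(76.27), 'bay', array([-76.2, -79.9]), 'bayang', np.float64(-14.63))
scene (1385, array([633.4, -20.6]), 34.0, 243.3, np.float32(75.8), 'bay', array([-54.5,   7.3]), 'bayang', np.float64(-15.1))
t 15.45 at [ 577.3 -117.2    9.9] yaw 80.3 rp [-180.    0.] F [0.5 0.4 0.9] shift [ 9.  69.2  0.9] turnz -9.7 w 0.0002
```

```bash
python3 -m crank '[[1,[0.001,0.007,0],[0,0,-1]],[1,[0.001,0.007,0],[0,0,-1]],[1,[0.001,0.007,0],[0,0,-1]],[1,[0.001,0.007,0],[0,0,-1]],[1,[0.001,0.007,0],[0,0,-1]],[1,[0.001,0.007,0],[0,0,-1]],[1,[0,0,0],[0,0,0]]]'
python3 look.py 640 -26 150
python3 -c "from h import *;go(647,-120,9,90)"
```

```text
time: 16.15
tool_pos: [0.6211, -0.1152, 0.0099]
ee_rot: [3.141, -0.0, 1.509]
wrist_force: [0.4, 0.2, 0.2]
width: 0.0008
finger_force: 0.0
t 16.15 at [ 621.1 -115.2    9.9] yaw 86.5 rp [180.  -0.] F [0.4 0.2 0.2] shift [ 85.6 -46.4   0.9] turnz 5.5 w 0.0008
side (246, array([ 650.4, -111.4]), 28.2, 74.4, np.float32(81.87), 'bay', array([-38.9, -83.8]), 'bayang', np.float64(-9.03))
scene (1520, array([649.1, -16.1]), 44.0, 241.8, np.float32(89.29), 'bay', array([-38.7,  11.5]), 'bayang', np.float64(-1.61))
t 16.25 at [ 620.1 -115.3    9.8] yaw 86.4 rp [-180.   -0.] F [-0.5 -0.9  1.1] shift [-3.1 27.1  0.8] turnz -3.6 w 0.0005
```

```bash
python3 -m crank '[[1,[0,0.006,0],[0,0,-1]],[1,[0,0.006,0],[0,0,-1]],[1,[0,0.006,0],[0,0,-1]],[1,[0,0.004,0],[0,0,0]],[1,[0,0.003,0],[0,0,0]],[1,[0,0,0],[0,0,0]]]'
python3 -c "from h import *;go(647,-120,9,90)"
python3 -m crank '[[1,[0,-0.015,0],[0,0,0]],[1,[0,-0.015,0],[0,0,0]],[1,[0,0,-0.04],[0,0,0]],[1,[-0.03,-0.03,-0.04],[0,0,0]],[1,[-0.03,-0.04,-0.04],[0,0,0]],[1,[-0.03,-0.04,0],[0,0,0]]]'
python3 look.py 660 -26 150 pics/side4.png
```

```text
time: 16.85
tool_pos: [0.6452, -0.1163, 0.0099]
ee_rot: [3.142, 0.0, 1.561]
wrist_force: [-0.0, 0.5, 0.7]
width: 0.0005
finger_force: 0.0
t 16.85 at [ 645.2 -116.3    9.9] yaw 89.4 rp [180.   0.] F [-0.   0.5  0.7] shift [-3.6  1.8  0.9] turnz -0.6 w 0.0005
time: 17.45
tool_pos: [0.52, -0.1959, 0.1218]
ee_rot: [3.13, 0.005, 1.563]
wrist_force: [0.5, -1.9, 1.0]
width: 0.0003
finger_force: 0.0
t 17.45 at [ 520.  -195.9  121.8] yaw 89.5 rp [179.4   0.3] F [ 0.5 -1.9  1. ] shift [169.9  57.4 112.6] turnz 8.5 w 0.0003
side (819, array([677.2, -11. ]), 67.5, 265.5, np.float32(96.71), 'bay', array([-10.5,  16.2]), 'bayang', np.float64(5.81))
scene (1612, array([661.1, -16.1]), 45.2, 241.1, np.float32(97.73), 'bay', array([-26.7,  11.3]), 'bayang', np.float64(6.83))
```

View pics/side4.png

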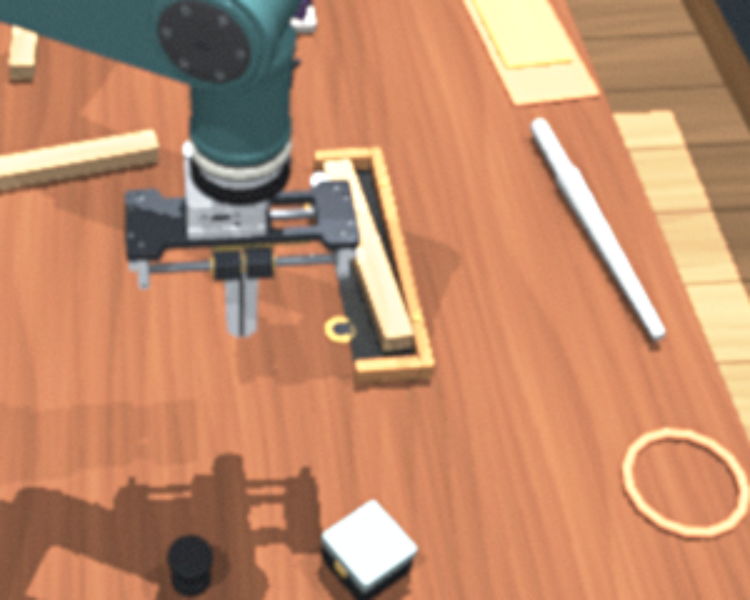

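The picture shows the right end at crop (395,340) inside the tray near the back wall. The left end at (335,170) is still against the post. I'll push the left half in next, just right of the post.

```bash
python3 -m crank '[[1,[0.043,0.017,0],[0,0,0]],[1,[0.043,0.017,0],[0,0,0]],[1,[0.043,0.017,0],[0,0,0]],[1,[0.043,0.017,0],[0,0,0]],[1,[0.046,0.017,0],[0,0,0]],[1,[0,0,0],[0,0,0]],[1,[0,0,0.04],[0,0,0]],[1,[0,0,0],[0,0,0]]]'
python3 -c "from h import *;go(607,20,9,90)"
python3 look.py 660 -26 150
```

```text
time: 18.35
tool_pos: [0.6004, 0.0236, 0.0696]
ee_rot: [-3.13, -0.0, 1.562]
wrist_force: [-0.0, -1.0, -0.8]
width: 0.0008
finger_force: 0.0
t 18.35 at [600.4  23.6  69.6] yaw 89.5 rp [-179.4   -0. ] F [-0.  -1.  -0.8] shift [-3.6  7.3 60.5] turnz -0.5 w 0.0008
t 18.35 at [600.4  23.6  69.6] yaw 89.5 rp [-179.4   -0. ] F [-0.  -1.  -0.8] shift [-50.8 -19.2  60.8] turnz 8.5 w 0.0008
side (1218, array([667. , -31.8]), 68.2, 277.4, np.float32(90.01), 'bay', array([-21.1,  -4.5]), 'bayang', np.float64(-0.89))
scene (2033, array([662.8, -32.3]), 68.4, 275.5, np.float32(90.66), 'bay', array([-25.3,  -4.9]), 'bayang', np.float64(-0.24))
```

```bash
python3 -m crank '[[1,[-0.004,0,0.03],[0,0,0]],[1,[0,0,0.029],[0,0,0]],[1,[0,0,0],[0,0,0]],[1,[0,0.008,0],[0,0,0]],[1,[0,0.008,0],[0,0,0]],[1,[0,0.006,0],[0,0,0]],[1,[0,0.006,0],[0,0,0]],[1,[0,0.006,0],[0,0,0]]]'
python3 -m crank '[[1,[0,0.005,0],[0,0,0]],[1,[0,0.004,0],[0,0,0]],[1,[0,0.002,0],[0,0,0]],[1,[0,0,0],[0,0,0]]]'
python3 -c "from h import *;go(648,20,9,90)"
```

```text
time: 19.25
tool_pos: [0.6389, 0.0187, 0.0175]
ee_rot: [-3.142, -0.0, 1.561]
wrist_force: [-3.6, 0.7, 5.6]
width: 0.0001
finger_force: 2.9
time: 19.65
tool_pos: [0.6496, 0.0189, 0.0173]
ee_rot: [3.142, -0.0, 1.561]
wrist_force: [-2.7, 1.1, 4.0]
width: 0.0005
finger_force: 2.7
t 19.65 at [649.6  18.9  17.3] yaw 89.4 rp [180.  -0.] F [-2.7  1.1  4. ] shift [ 1.1 -1.6  8.3] turnz -0.6 w 0.0005
```

```bash
python3 -m crank '[[1,[0,-0.015,0],[0,0,0]],[1,[0,-0.02,0],[0,0,0]],[1,[0,0,-0.04],[0,0,0]],[1,[0,-0.03,-0.04],[0,0,0]],[1,[-0.04,-0.04,-0.04],[0,0,0]],[1,[-0.04,-0.04,0],[0,0,0]],[1,[-0.04,-0.04,0],[0,0,0]],[1,[-0.04,0,0],[0,0,0]]]'
cat > fin.py <<'E'
from h import *
from bench import vision
import sys
go(647,-60,9,90)
R=np.array([[np.cos(BY),np.sin(BY)],[-np.sin(BY),np.cos(BY)]])
for n in("side","scene"):
  s=vision.snapshot(n);hsv=cv2.cvtColor(s["color"],cv2.COLOR_RGB2HSV);W=world(s)
  v,u=np.nonzero((hsv[...,1]<75)&(hsv[...,2]>170)&(hsv[...,0]>14)&(W[...,2]>.012)&(W[...,2]<.03))
  b=(ray(s,np.c_[u,v],.022)*1000-B0)@R.T
  b=b[(abs(b[:,0]+25)<35)&(abs(b[:,1])<145)]
  print(n,len(b),"y",np.round(np.percentile(b[:,1],[.5,99.5]),1))
  ys=[];xs=[]
  for y in range(-110,120,20):
    q=b[abs(b[:,1]-y)<10]
    if len(q)>15: ys.append(y);xs.append(np.percentile(q[:,0],[3,97]))
  xs=np.array(xs);print(ys,np.round(xs[:,0],0),np.round(xs[:,1],0),"angle",np.round(np.polyfit(ys,xs.mean(1),1),4))
  cv2.imwrite(f"pics/{n}{sys.argv[1]}.png",cv2.resize(s["color"][190:330,300:440,::-1] if n=="side" else s["color"][260:350,170:360,::-1],None,fx=4,fy=4))
E
python3 fin.py 5
```

```text
time: 20.45
tool_pos: [0.4795, -0.1194, 0.1247]
ee_rot: [-3.14, -0.0, 1.562]
wrist_force: [0.2, -0.9, 0.4]
width: 0.0002
finger_force: 0.0
t 20.45 at [ 479.5 -119.4  124.7] yaw 89.5 rp [-179.9   -0. ] F [ 0.2 -0.9  0.4] shift [ 60.9 167.2 115.4] turnz -0.5 w 0.0002
side 772 y [-107.8  129.4]
[-110, -90, -70, -50, -30, -10, 10, 30, 50, 70, 90, 110] [-25. -26. -27. -27. -26. -26. -27. -26. -26. -27. -27. -29.] [-1.  0. -1. -0. -1. -1. -2. -2. -2. -3. -3. -4.] angle [-1.2300e-02 -1.4059e+01]
scene 1318 y [-108.2  128.7]
[-110, -90, -70, -50, -30, -10, 10, 30, 50, 70, 90, 110] [-27. -27. -28. -28. -27. -27. -27. -28. -28. -28. -30. -30.] [-2. -2. -2. -2. -2. -3. -4. -4. -4. -4. -5. -4.] angle [-1.09000e-02 -1.56089e+01]
```

View pics/scene5.png

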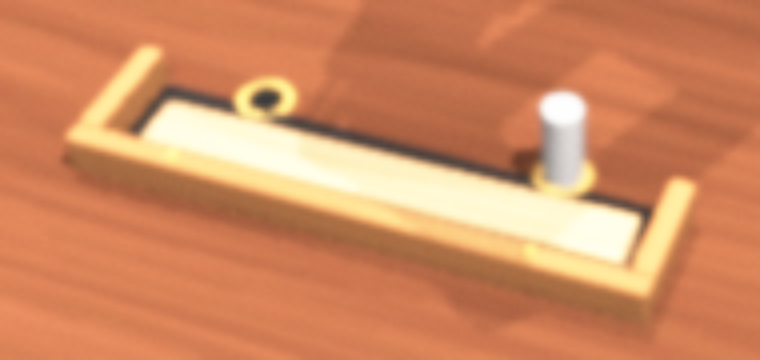

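The scene crop shows the strip flush along the back wall, behind the post at (563,140). Both cameras put its centre at about x = -15 mm, y = +10 mm in the tray frame, with an angle of about 0.012 rad. The arm is clear, so I'm handing in.

```bash
python3 -c "
from bench import robot
print(robot.close_job())"
```

```text
the job is handed in; nothing more can be done
None
```

I handed the job in at about 20.5 s: the straightedge lies flat along the tray's back wall behind the post, measured within all the position and angle limits, and the tools never came near the bystanders (I took no final measurement of those); no verdict was returned.

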